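# Load an engine valve under the sprung hold-down of a runout gauge

### The arm

A 6-joint arm with a two-finger parallel gripper is mounted at the origin on the work surface. World frame = base frame: x ahead of the robot, y to its left, z up, the work surface at z = 0. Lengths are in m, angles in rad, forces in N, time in s.
With the tool pointing down it reaches from about 0.275 to 0.825 m from the base axis. Payload 4.9 kg.
Tool frame: the origin (TCP) lies at the centre of the arm's flange, where the gripper is bolted on; the fingertips stand 173 mm ahead of it and the grasp point (between the pads) lies 155 mm ahead of it (tcp_to_grasp is the distance from the TCP to the grasp point, in m); z points along the fingers, y is the direction in which the jaws open and shut (so a half turn about z gives the same grasp; the last joint's range is limited). The gripper opens to 85 mm and grips with 20 to 120 N. Pads are 22 mm wide; open, the fingers measure 114 mm over their backs; the gripper's body (76 mm by 85 mm) begins 54 mm behind the grasp point. The pads swing forward as they close: fully open they stand 13 mm farther back than shut.
Start: joints at [-1.425, 0.326, -0.193, 1.052, 0, 1.437], TCP at [0.152, -0.529, 0.405] pointing down, gripper open.
Joint ranges: [-2.65, 2.65], [-0.97, 1.79], [-1.3, 1.35], [-1.93, 2.1], [-1.47, 1.37], [-3.14, 3.14]. Speed limits (rad/s): [2.57, 2.57, 3.14, 3.14, 3.14, 3.14].

### API

Orientations are given as a unit quaternion [w, x, y, z].
In Python, from workcell import sense, read_camera, close_job, tcp_to_grasp gives the robot as it stands.
- The arm moves only by the tool carry_out, never from a script. Its argument "deltas" is a list of rows, each a list of 6 numbers: the shift along the tool's x, y, z in m, then the turn, a rotation vector about the tool's x, y, z in rad. A call has 1 to 12 rows; each row shifts and turns the pose as measured when the row begins, along the tool's axes as they then stand; what a row does not reach is not made up. A row lasts 1/10 s, in which the tool goes at most 50 mm and 8.59 degrees, less where a joint would pass 70% of its speed; a pose out of reach is approached as far as the arm can. A call with a gripper value outside its range is refused whole. "gripper" is the closure, from -1 (fully open) to 1 (shut), so that 0 is half open, set as the call begins (left out, the last holds). The fingers move at their own pace and stop on an object; the grip force is fixed at half the most. Time passes only in rows, so rows that do not move let the fingers close. It gives the time, the measured TCP pose, the force and the opening at its end, in the units of the state.
- sense(): the state, without advancing time (a new reading comes with each control period).
- read_camera(name): name is "side" or "top"; returns a dict with "pixels" (400x640x3 uint8, red, green, blue), "range_z" (400x640 float32, m along the optical axis (not along the pixel's ray), 0 where there is no reading), "fx", "fy", "cx", "cy" (pixels), "origin" and "rotation" of the camera in the world. Camera axes: x right, y down, z forward; pixel columns grow to the right and rows downward; lengths in m; the calibration is good to about 2 mm. A picture is of the moment at which its call begins.
- close_job(): hands the job in, once; it reports no verdict.
The state is a dict: "time": time; "q": joint angles; "joint_vel": joint speeds; "joint_torque": joint torques, N m; "tcp_pos": TCP position; "tcp_rot": TCP orientation; "wrist_force": force on the tool from outside, world axes, zero at the start; "ft_torque": the same for the moment, N m; "grip_width": opening from 0.0 (shut) to 1.0 (fully open).
Only numpy, scipy, OpenCV 4.12 (cv2) and the standard library are available. Lean on these libraries where they do the work, as an engineer would, in place of code of your own. Each camera call takes 0.05 s, during which the arm holds its last target. There are 200 camera calls.

### The job

Take the bright, cleaned engine valve from the blue rest and load it in the runout gauge: slide it tip first along the vee so that its stem pushes the orange-shoed sprung hold-down finger up and passes beneath it, until the tip meets the brass button of the red end stop; press it firmly home there, but do not ram it. Then let go, so that the finger holds the stem down in the vee. Do not strain the finger, and leave the two black valves, the pliers and the oil tin where they are.

Things in the scene. Friction and masses are not known exactly. Their poses are not given: they have to be found in the camera images.
- valve: bright bare-metal engine valve, 0.2 to 0.34 kg, 180 mm long. Origin on the stem's axis 60 mm from the flat head face; x runs along the stem to its tip, 120 mm away. Head 48 mm across, narrowing over 31 mm to the round 11 mm stem; tip chamfered 2.5 mm at 45 degrees. Starts level in the rest, its tip pointing about along world +y. Grip the stem across, near the origin; lift straight up
- valve_tip (a point): centre of the valve's stem tip, on the stem's axis; axes as the valve's
- old_valve_a: a valve of the same shape, black with soot, in another place of the rest; leave it
- old_valve_b: another soot-black valve in the rest; leave it
- rest: blue plastic valve rest, fixed; origin on the bench below it. Its valves all point along its x: three places at y = -75, 0, +75 mm, valve origins at x = 0, stem axes 55 mm over the bench; which valve lies where changes. Two notched walls 10 mm thick, at x = -24 and +66 mm and 59 mm high, carry the stems; between them the stem is free, over a floor 10 mm high
- gauge: grey valve runout gauge, fixed. Origin on the bench below the vee's axis; x points along the vee to the end stop, z up. Base plate 16 mm thick, x -165 to +125 mm, y -133 to +83 mm. A dial indicator lies drawn back at x -113, y -98 mm: 57 mm across, its top 73 mm over the bench, its plunger's end 46 mm from the vee's axis. A valve fully home has its origin at about x = -59 mm
- vee_axis (a point): point on the axis of a seated stem, straight above the gauge's origin, 60 mm over the bench; axes as the gauge's. The 90 degree steel vee runs from 24 mm behind this point (-x) to 46 mm ahead, open above and at the rear; its top edges stand 14 mm to either side of the axis and 6 mm above it. Behind the vee the stem overhangs free, 44 mm above the base plate
- stop: red end stop post (18 x 26 mm, 72 mm high), rigid; origin on the bench below its middle, 100 mm ahead (x) of the gauge's origin. It carries a 14 mm brass button on a screw, centred on the vee's axis, that faces along the gauge's -x. Screwed in or out at will, its face stands anywhere from 48 to 74 mm ahead of the gauge's origin; find it by feel. Press it with 5 to 15 N, never over 18 N
- holddown (a joint): angle of the sprung hold-down finger, rad: 0 at rest, grows as the shoe is raised. Pivot 71 mm to the gauge's +y of the vee's axis, 74 mm over the bench; finger's top 83 mm over the bench. Its spring bears with about 5 N at rest, 7 N on a seated stem, which raises it 4 mm to about 0.06 rad. Sliding a stem beneath takes some 5 to 15 N of push. It may be loaded up to 25 N, raised up to 0.2 rad
- shoe (a point): middle of the underside of the orange nylon shoe at the finger's end, above the vee, 28 mm ahead (x) of the gauge's origin; at rest 61.5 mm over the bench, 4 mm below the top of a seated stem. Flat 6 mm to either side along x; then an upturned nose rises 9 mm over the next 20 mm towards -x, so a tip lying in the vee and coming from -x lifts it. A tip over 4 mm too high jams on the nose
- pliers: red-handled pliers lying on the bench, 170 mm long; leave them
- oil_tin: blue and yellow oil tin standing on the bench, 60 mm across, 100 mm high; leave it
Things that resemble listed ones, but are neither listed nor needed, are in the scene too. Of the things that look like the valve, the largest one is meant.

How it is judged:
By the outcome, as a careful person would: the job done as asked, in the order asked, and still so for the second after the job is handed in, with the robot touching nothing.
It also fails if it takes over 61 s, if anything falls off the work surface, if the arm or the gripper's body presses on something with over 40 N, if the wrist force passes 120 N, or if a joint passes its speed limit or range.

## Working session

There is one attempt and no reset: what is moved stays moved. The work goes in short steps, Python scripts to look and compute and a tool call to move; the robot and the scene stay as the last step left them, time stands still between calls to the robot, and variables do not carry over. Pictures are saved under pics/ and viewed, about 8 in all and at most 12, crops included, and the job is handed in when it is done.

Besides the shell and the picture viewer there is one more tool, called by a JSON object that holds its "api" and its "payload". carry_out: Moves the arm, as the interface text tells. Its arguments: {"type":"object","properties":{"deltas":{"type":"array"},"gripper":{"type":"number"}},"required":["deltas"]}

```bash
mkdir -p pics; cat > h.py <<'E'
import numpy as np, cv2
from workcell import sense, read_camera, close_job, tcp_to_grasp
def cloud(c):
    z=c["range_z"]; v,u=np.mgrid[0:400,0:640]
    P=np.stack([(u-c["cx"])/c["fx"]*z,(v-c["cy"])/c["fy"]*z,z],-1)
    W=P@np.array(c["rotation"]).T+np.array(c["origin"]); W[z==0]=np.nan
    return W
def save(c,n): cv2.imwrite("pics/"+n+".png",c["pixels"][:,:,::-1])
E
python3 - <<'E'
from h import *
for n in("top","side"):
    c=read_camera(n); save(c,n+"1"); np.savez(n+"1.npz",**c); print(n,c["origin"],c["fx"],np.round(c["rotation"],3).tolist())
print(sense(),tcp_to_grasp)
a=cv2.imread("pics/top1.png")
E
```

```text
top [ 0.36422721 -0.01001742  1.04112017] 366.89420746681714 [-0.077, 0.712, -0.696, 0.059]
side [ 0.22264174 -0.58045834  0.61263357] 385.33560083496764 [-0.418, 0.878, -0.205, 0.106]
{'time': 0.1, 'q': array([-1.42520144e+00,  3.26866626e-01, -1.93465298e-01,  1.05198055e+00,
       -2.35426083e-05,  1.43662802e+00]), 'joint_vel': array([-0.0006087 , -0.00078898,  0.00309756,  0.00030879,  0.00094627,
        0.00091467]), 'joint_torque': array([ 4.73805412e-04, -4.44240868e+01,  2.63038105e+01,  7.93426152e-03,
       -1.77609527e-04,  1.54796214e-05]), 'tcp_pos': array([ 0.15185978, -0.52836768,  0.40398869]), 'tcp_rot': array([-7.57994678e-04,  9.90232226e-01,  1.39425837e-01, -1.61021864e-05]), 'wrist_force': array([-0.56046012, -1.08175728,  0.0651497 ]), 'ft_torque': array([ 0.05309008,  0.0125063 , -0.00125285]), 'grip_width': 0.9994545383135855} 0.1547
```

View pics/top1.png

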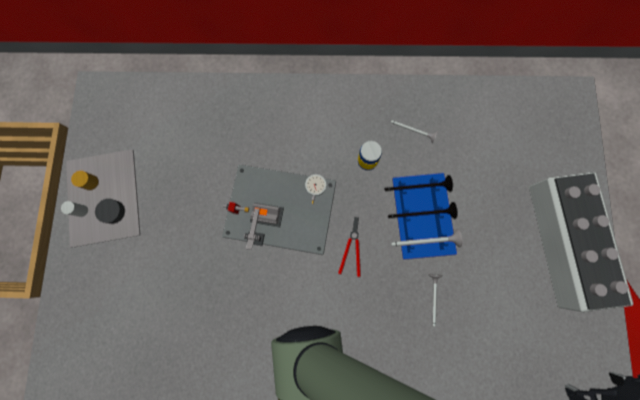

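View pics/side1.png

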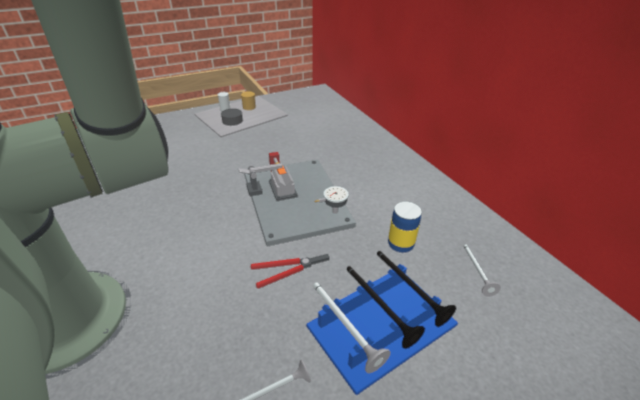

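Top view: bright valves at (425,240) in the blue rest, and loose smaller ones at (413,130) and (435,300). Only the one at (425,240) lies in the rest; I'll check lengths and a crop. The gauge is at (280,210), its stop at (235,208), and the shoe at (262,211).

```bash
cat > m.py <<'E'
from h import *
def L(n): return dict(np.load(n+".npz"))
t=L("top1"); W=cloud(t); hsv=cv2.cvtColor(t["pixels"],cv2.COLOR_RGB2HSV); H,S,V=[hsv[...,i].astype(int) for i in range(3)]
v,u=np.mgrid[0:400,0:640]
def box(a,b,c,d): return (u>=a)&(u<b)&(v>=c)&(v<d)
def pca(P):
    m=P.mean(0); d=np.linalg.svd(P-m,full_matrices=False)[2][0]; s=(P-m)@d; return m,d,s.min(),s.max()
bright=(S<60)&(V>140)
for nm,b in (("rest",box(380,475,225,255)),("loose1",box(385,445,115,145)),("loose2",box(425,445,268,332))):
    P=W[b&bright&(W[...,2]>(0.045 if nm=="rest" else 0.002))]; P=P[~np.isnan(P[:,0])]
    m,d,a,z=pca(P[:,:2]); print(nm,len(P),"ends",np.round(m+a*d,4),np.round(m+z*d,4),"len",round(z-a,4),"z",np.round(np.percentile(P[:,2],[5,50,95]),4))
# plate
pm=box(215,345,160,260)&(abs(W[...,2]-0.016)<0.005)
r=cv2.minAreaRect(W[pm][:,:2].astype(np.float32)*1000); print("plate",r, cv2.boxPoints(r).round(1).tolist())
rm=(S>110)&(H>100)&(H<130)&box(385,465,170,265)
r=cv2.minAreaRect(W[rm][:,:2].astype(np.float32)*1000); print("rest",r,cv2.boxPoints(r).round(1).tolist())
red=((H<6)|(H>172))&(S>150)&box(220,250,195,222)&(W[...,2]>.06); print("stop",np.nanmean(W[red],0),red.sum())
o=(H>5)&(H<18)&(S>180)&(V>180)&box(250,280,200,222); print("shoe",np.nanmean(W[o],0),o.sum())
for nm,b in (("olda",box(380,460,175,195)),("oldb",box(380,460,202,222))):
    P=W[b&(V<50)&(W[...,2]>.045)]; m,d,a,z=pca(P[:,:2]); print(nm,m+a*d,m+z*d)
s=L("side1"); a=cv2.resize(t["pixels"][160:265,215:345],None,fx=6,fy=5.5,interpolation=cv2.INTER_CUBIC)[:, :780]
b=cv2.resize(s["pixels"][240:400,230:510],(780,446))
cv2.imwrite("pics/crop1.png",cv2.resize(b,(780,446))[:,:,::-1]); cv2.imwrite("pics/crop2.png",a[:,:,::-1])
E
python3 m.py
```

```text
Traceback (most recent call last):
  File "m.py", line 3, in <module>
    t=L("top1"); W=cloud(t); hsv=cv2.cvtColor(t["pixels"],cv2.COLOR_RGB2HSV); H,S,V=[hsv[...,i].astype(int) for i in range(3)]
                   ~~~~~^^^
  File "h.py", line 6, in cloud
    W=P@np.array(c["rotation"]).T+np.array(c["origin"]); W[z==0]=np.nan
      ~^~~~~~~~~~~~~~~~~~~~~~~~~~
ValueError: matmul: Input operand 1 has a mismatch in its core dimension 0, with gufunc signature (n?,k),(k,m?)->(n?,m?) (size 4 is different from 3)
```

```bash
sed -i 's/np.array(c\["rotation"\]).T/R.from_quat(c["rotation"],scalar_first=True).as_matrix().T/; 1a from scipy.spatial.transform import Rotation as R' h.py; python3 m.py
```

```text
rest 153 ends [ 0.4292 -0.1728] [ 0.4465 -0.3197] len 0.148 z [0.0559 0.0593 0.0623]
loose1 67 ends [ 0.7968 -0.1832] [ 0.752  -0.2845] len 0.1107 z [0.0051 0.0128 0.02  ]
loose2 113 ends [ 0.3291 -0.2928] [ 0.2191 -0.2896] len 0.1101 z [0.0064 0.0126 0.0203]
plate ((519.84326171875, 108.17782592773438), (349.273193359375, 215.52804565429688), 81.2838134765625) [[386.8999938964844, -48.099998474121094], [599.9000244140625, -80.80000305175781], [652.7999877929688, 264.5], [439.79998779296875, 297.1000061035156]]
rest ((511.726806640625, -265.1821594238281), (234.8868865966797, 149.0480194091797), 9.97910213470459) [[383.1000061035156, -212.10000610351562], [409.0, -358.8999938964844], [640.2999877929688, -318.20001220703125], [614.5, -171.39999389648438]]
stop [0.51682845 0.25865051 0.07099765] 61
shoe [0.50554155 0.17238051 0.07264202] 34
olda [ 0.57751488 -0.15521805] [ 0.59555026 -0.33098607]
oldb [ 0.50274712 -0.16320602] [ 0.52208574 -0.33887569]
```

View pics/crop1.png

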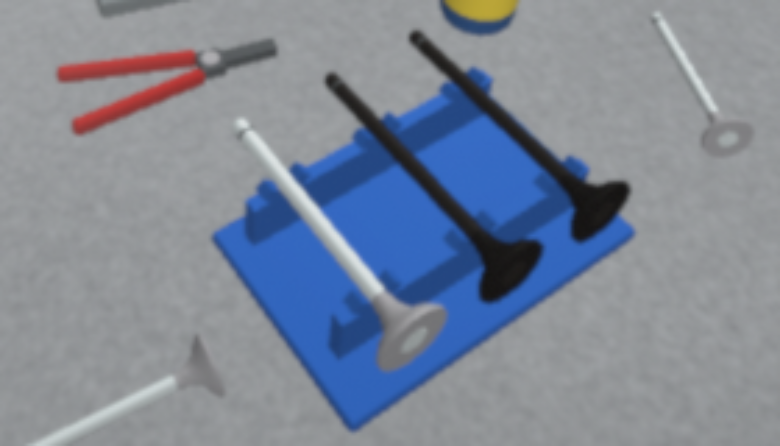

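View pics/crop2.png

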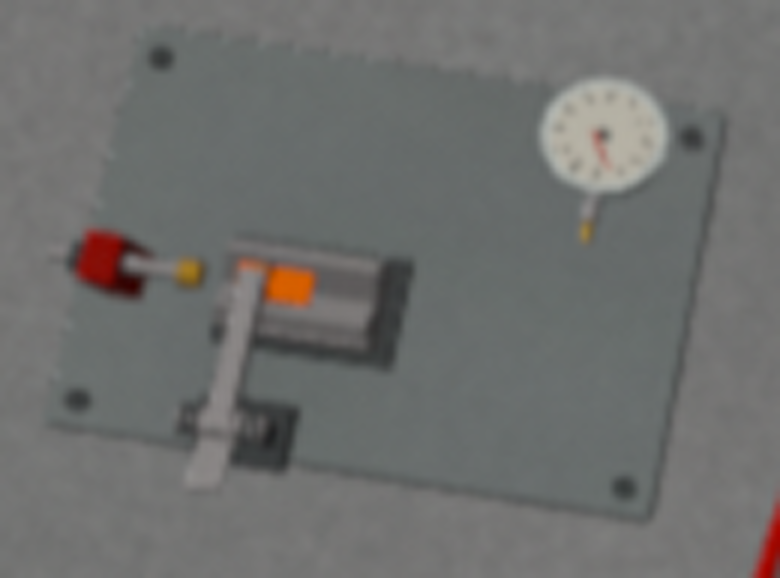

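Crop 1 confirms the large bright valve in the nearest place of the rest (the other bright ones are about 110 mm long and loose). Crop 2 shows the vee and orange shoe at crop (290,285), brass button (190,270), stop (105,260). I'll turn the tool first, then refine the gauge pose.

{"api": "carry_out", "payload": {"deltas": [[0,0,0,0,0,-0.14],[0,0,0,0,0,-0.14],[0,0,0,0,0,-0.14],[0,0,0,0,0,-0.14],[0,0,0,0,0,-0.14],[0,0,0,0,0,-0.14],[0,0,0,0,0,-0.14],[0,0,0,0,0,-0.14],[0,0,0,0,0,-0.14],[0,0,0,0,0,-0.14]], "gripper": 0.0}}

```text
time: 1.1
tcp_pos: [0.1516, -0.5264, 0.399]
tcp_rot: [-0.005, 0.646, 0.763, 0.004]
wrist_force: [-0.3, -0.4, -0.1]
grip_width: 0.502
```

```bash
cat > g.py <<'E'
from h import *
def delta(p,az):
    s=sense(); Rc=R.from_quat(s["tcp_rot"],scalar_first=True)
    Rt=R.from_matrix(np.array([[np.cos(az),np.sin(az),0],[np.sin(az),-np.cos(az),0],[0,0,-1]]).T)
    print("t",round(s["time"],2),"tcp",s["tcp_pos"].round(4),"d_tool",Rc.inv().apply(np.array(p)-s["tcp_pos"]).round(4),"rv",(Rc.inv()*Rt).as_rotvec().round(4),"F",s["wrist_force"].round(1),"gw",round(s["grip_width"],3))
E
python3 - <<'E'
exec(open('m.py').read().split('bright=')[0])
from g import delta
# plate component
pm=(abs(W[...,2]-0.016)<0.004)&box(215,345,160,260)
# by edges with morphological opening to drop stray pixels
k=cv2.morphologyEx(pm.astype(np.uint8),cv2.MORPH_OPEN,np.ones((3,3)))
n,lab,st,_=cv2.connectedComponentsWithStats(k); i=1+st[1:,4].argmax(); 
r=cv2.minAreaRect(W[lab==i][:,:2].astype(np.float32)*1000); print(r,cv2.boxPoints(r).round(1).tolist())
m,d,a,z=0,0,0,0
for nm,s in (("top1",t),("side1",L("side1"))):
    Wc=cloud(s); h=cv2.cvtColor(s["pixels"],cv2.COLOR_RGB2HSV).astype(int)
    V2=h[...,2];S2=h[...,1]
    # bright stem: within rest region
    X,Y,Z=Wc[...,0],Wc[...,1],Wc[...,2]
    M=(S2<70)&(V2>110)&(Z>.048)&(Z<.066)&(X>.41)&(X<.46)&(Y<-.165)&(Y>-.272)
    P=Wc[M]; p=np.polyfit(P[:,1],P[:,0],1); print(nm,len(P),"stem x=%.4f+%.4f*(y+.29)"%(np.polyval(p,-.29),p[0]),"az",90-np.degrees(np.arctan(p[0])),"tip y",P[:,1].max(),"ztop",np.percentile(P[:,2],90))
    # stop top, shoe, vee rim
    M=(abs(Z-.072)<.004)&(S2>120)&((h[...,0]<8)|(h[...,0]>170))&(Y>.2)&(Y<.3)&(X>.45)&(X<.58); print(" stop",Wc[M].mean(0),M.sum())
    M=(h[...,0]>5)&(h[...,0]<18)&(S2>170)&(Z>.05)&(Z<.1)&(Y>.1)&(Y<.2)&(X>.45)&(X<.56); print(" shoe",Wc[M].mean(0),M.sum())
    M=(h[...,0]>18)&(h[...,0]<32)&(S2>120)&(Z>.04)&(Z<.09)&(Y>.15)&(Y<.27)&(X>.45)&(X<.58); print(" brass",Wc[M].mean(0) if M.any() else 0,M.sum())
delta([.442,-.291,.30],np.radians(96.4))
E
```

```text
((524.2791137695312, 137.0052490234375), (289.2601013183594, 214.83982849121094), 81.56090545654297) [[396.79998779296875, 9.699999809265137], [609.2999877929688, -21.799999237060547], [651.7999877929688, 264.29998779296875], [439.20001220703125, 295.79998779296875]]
top1 149 stem x=0.4423+-0.1220*(y+.29) az 96.95537898198663 tip y -0.1708580941179631 ztop 0.061451522109430994
 stop [0.51765009 0.25915031 0.07144572] 59
 shoe [0.50573481 0.1731941  0.07209062] 41
 brass [0.51202537 0.21968949 0.06421209] 15
side1 321 stem x=0.4402+-0.1123*(y+.29) az 96.40852700079827 tip y -0.17294066019654641 ztop 0.06159923740158957
 stop [0.51590097 0.25547195 0.07175207] 35
 shoe [0.50414057 0.17362364 0.07404697] 20
 brass 0 0
t 1.1 tcp [ 0.1516 -0.5264  0.399 ] d_tool [0.1829 0.3254 0.1014] rv [-0.0001 -0.0125  0.0546] F [-0.3 -0.4 -0.1] gw 0.502
```

{"api": "carry_out", "payload": {"deltas": [[0.02,0.036,0.011,0,0,0.02],[0.02,0.036,0.011,0,0,0.02],[0.02,0.036,0.011,0,0,0.012],[0.02,0.036,0.011,0,0,0],[0.02,0.036,0.011,0,0,0],[0.02,0.036,0.011,0,0,0],[0.02,0.036,0.011,0,0,0],[0.02,0.036,0.011,0,0,0],[0.02,0.036,0.011,0,0,0],[0,0,0,0,0,0]]}}

```text
time: 2.1
tcp_pos: [0.4595, -0.2994, 0.2948]
tcp_rot: [-0.006, 0.667, 0.745, 0.003]
wrist_force: [-0.4, -0.5, -0.4]
grip_width: 0.498
```

```bash
python3 -c "
from g import *
delta([.4415,-.291,.2097],np.radians(96.5))"
```

```text
t 2.1 tcp [ 0.4595 -0.2994  0.2948] d_tool [ 0.0091 -0.0167  0.0853] rv [-0.003  -0.0138 -0.0039] F [-0.4 -0.5 -0.4] gw 0.498
```

{"api": "carry_out", "payload": {"deltas": [[0.005,-0.009,0,-0.003,-0.014,-0.004],[0.004,-0.008,0.01,0,0,0],[0,0,0.015,0,0,0],[0,0,0,0,0,0]]}}

```text
time: 2.5
tcp_pos: [0.4409, -0.2908, 0.268]
tcp_rot: [-0.001, 0.664, 0.747, -0.001]
wrist_force: [0.5, -0.7, 0.2]
grip_width: 0.499
```

```bash
python3 -c "
from g import *
delta([.4415,-.291,.2097],np.radians(96.5))
c=read_camera('side');save(c,'s2');c2=read_camera('top')
a=cv2.resize(c['pixels'][200:400,230:510],(560,400));b=cv2.resize(c2['pixels'][170:270,380:480],(400,400));cv2.imwrite('pics/p2.png',np.hstack([a,b])[:, :800,::-1])"
```

```text
t 2.5 tcp [ 0.4409 -0.2908  0.268 ] d_tool [-0.0003  0.0008  0.0583] rv [-0.003  -0.0009  0.0042] F [ 0.5 -0.7  0.2] gw 0.499
```

View pics/p2.png

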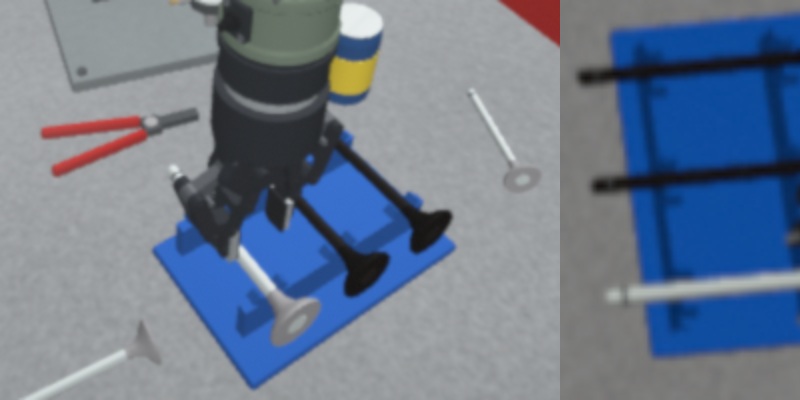

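The jaws hang above the bright stem (side crop, fingers at (232,245) and (285,210)) and clear of the black valves. I'll descend.

{"api": "carry_out", "payload": {"deltas": [[0,0.001,0.015,-0.003,0,0],[0,0,0.015,0,0,0.004],[0,0,0.015,0,0,0],[0,0,0.013,0,0,0],[0,0,0,0,0,0]]}}

```text
time: 3.1
tcp_pos: [0.4444, -0.2951, 0.2147]
tcp_rot: [0.005, 0.667, 0.745, 0.0]
wrist_force: [-0.6, -0.4, -0.4]
grip_width: 0.5
```

```bash
python3 -c "
from g import *
delta([.4415,-.291,.2097],np.radians(96.5))"
```

```text
t 3.1 tcp [ 0.4444 -0.2951  0.2147] d_tool [ 0.0044 -0.0024  0.005 ] rv [ 0.0073  0.0075 -0.0023] F [-0.6 -0.4 -0.4] gw 0.5
```

{"api": "carry_out", "payload": {"deltas": [[0.004,-0.002,0.005,0.007,0.007,-0.002],[0,0,0,0,0,0]]}}

```text
time: 3.3
tcp_pos: [0.4422, -0.2919, 0.2109]
tcp_rot: [0.001, 0.666, 0.746, -0.0]
wrist_force: [0.1, -0.4, 0.4]
grip_width: 0.502
```

```bash
python3 -c "
from g import *
delta([.4415,-.291,.2097],np.radians(96.5))"
```

```text
t 3.3 tcp [ 0.4422 -0.2919  0.2109] d_tool [ 0.001  -0.0006  0.0012] rv [ 0.0007  0.0012 -0.0007] F [ 0.1 -0.4  0.4] gw 0.502
```

{"api": "carry_out", "payload": {"deltas": [[0.001,0,0.001,0,0,0],[0,0,0,0,0,0],[0,0,0,0,0,0],[0,0,0,0,0,0],[0,0,0,0,0,0],[0,0,0,0,0,0]], "gripper": 1.0}}

```text
time: 3.9
tcp_pos: [0.4426, -0.2913, 0.2114]
tcp_rot: [0.002, 0.666, 0.746, -0.0]
wrist_force: [0.1, -0.4, -2.2]
grip_width: 0.104
```

```bash
python3 -c "
from g import *
delta([.4415,-.291,.32],np.radians(96.5))"
```

```text
t 3.9 tcp [ 0.4426 -0.2913  0.2114] d_tool [ 1.000e-04 -8.000e-04 -1.086e-01] rv [ 0.0023  0.0032 -0.0006] F [ 0.1 -0.4 -2.2] gw 0.104
```

{"api": "carry_out", "payload": {"deltas": [[0,0,-0.01,0,0,0],[0,0,-0.015,0,0,0],[0,0,-0.02,0,0,0],[0,0,-0.02,0,0,0],[0,0,-0.02,0,0,0],[0,0,-0.02,0,0,0],[0,0,0,0,0,0]]}}

```text
time: 4.6
tcp_pos: [0.4411, -0.2897, 0.3217]
tcp_rot: [-0.001, 0.666, 0.746, 0.0]
wrist_force: [0.7, -0.2, -2.7]
grip_width: 0.102
```

```bash
python3 -c "
from g import *
ex=np.array([.1467,.9892]);o=np.array([.5025,.1605])
p=o-ex*.160
delta([p[0],p[1],.30],np.radians(81.56))
c=read_camera('side');np.savez('s3.npz',**c);save(c,'s3')"
```

```text
t 4.6 tcp [ 0.4411 -0.2897  0.3217] d_tool [0.2858 0.0706 0.022 ] rv [-0.0011 -0.0013  0.2602] F [ 0.7 -0.2 -2.7] gw 0.102
```

View pics/s3.png

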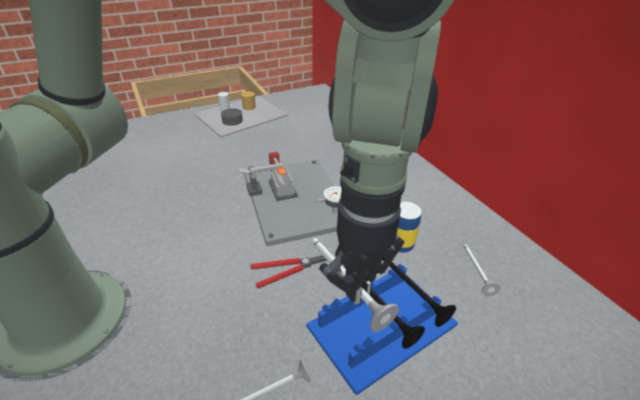

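The valve is held and lifted (tip at (317,242), head (383,316)), and the rest holds only the two black ones. Next I carry it to behind the gauge.

{"api": "carry_out", "payload": {"deltas": [[0.02,0.005,0,0,0,0],[0.035,0.009,0.003,0,0,0],[0.035,0.009,0.003,0,0,0],[0.035,0.009,0.003,0,0,0],[0.035,0.009,0.003,0,0,0],[0.035,0.009,0.003,0,0,0],[0.035,0.009,0.003,0,0,0],[0.035,0.008,0.003,0,0,0],[0.015,0.004,0,0,0,0.08],[0,0,0,0,0,0.09],[0,0,0,0,0,0.09],[0,0,0,0,0,0]]}}

```text
time: 5.85
tcp_pos: [0.4747, 0.0096, 0.2855]
tcp_rot: [-0.01, 0.761, 0.649, -0.006]
wrist_force: [0.5, -0.6, -2.1]
grip_width: 0.11
```

```bash
cat > v.py <<'E'
from g import *
ex=np.array([.1467,.9892]);o=np.array([.5025,.1605]); ey=np.array([-ex[1],ex[0]])
def stem():
    s=sense(); out=[]
    Rc=R.from_quat(s["tcp_rot"],scalar_first=True); g=s["tcp_pos"]+Rc.apply([0,0,.1547])
    for n in("top","side"):
        c=read_camera(n); Wc=cloud(c); h=cv2.cvtColor(c["pixels"],cv2.COLOR_RGB2HSV).astype(int)
        q=Rc.inv().apply((Wc-g).reshape(-1,3)).reshape(Wc.shape)
        M=(q[...,0]>.02)&(q[...,0]<.13)&(abs(q[...,1])<.015)&(abs(q[...,2])<.016)&(h[...,1]<60)&(h[...,2]>110)
        P=q[M]
        if len(P)<15: print(n,"few",len(P)); continue
        py=np.polyfit(P[:,0],P[:,1],1); pz=np.polyfit(P[:,0],P[:,2],1)
        print(n,len(P),"tip x",P[:,0].max().round(4),"lat y@0 %.4f slope %.4f"%(py[1],py[0]),"toolz@0 %.4f slope %.4f"%(pz[1],pz[0]))
        save(c,n+"_%d"%(s["time"]*10))
def tgt(x,z,az=81.56):
    p=o+ex*x; delta([p[0],p[1],z],np.radians(az))
    s=sense(); d=s["tcp_pos"][:2]-o; f=s["wrist_force"]; print("gauge x %.4f y %.4f  Fx_g %.1f Fy_g %.1f"%(d@ex,d@ey,f[:2]@ex,f[:2]@ey))
E
python3 -c "
from v import *
tgt(-.160,.30); stem()"
```

```text
t 5.85 tcp [0.4747 0.0096 0.2855] d_tool [-0.0065  0.0051 -0.0146] rv [-0.0227 -0.005  -0.0105] F [ 0.5 -0.6 -2.1] gw 0.11
gauge x -0.1534 y 0.0054  Fx_g -0.6 Fy_g -0.6
top few 0
side few 2
```

{"api": "carry_out", "payload": {"deltas": [[-0.003,0.003,0,-0.022,-0.005,-0.01],[-0.003,0.002,0.005,0,0,0],[0,0,0,0,0,0]]}}

```text
time: 6.25
tcp_pos: [0.479, 0.0013, 0.2797]
tcp_rot: [0.001, 0.756, 0.654, 0.0]
wrist_force: [0.2, -0.0, -3.9]
grip_width: 0.101
```

```bash
python3 -c "
from v import *
tgt(-.160,.26)
c=read_camera('side');c2=read_camera('top');np.savez('s4.npz',**c);np.savez('t4.npz',**c2)
a=cv2.resize(c['pixels'][130:280,200:400],(533,400));b=cv2.resize(c2['pixels'][150:290,215:385],(486,400))
cv2.imwrite('pics/p4.png',cv2.resize(np.hstack([a,b]),(800,314))[:,:,::-1])"
```

```text
t 6.25 tcp [0.479  0.0013 0.2797] d_tool [ 0.001  -0.0001  0.0197] rv [0.0011 0.0008 0.0031] F [ 0.2 -0.  -3.9] gw 0.101
gauge x -0.1610 y -0.0001  Fx_g -0.0 Fy_g -0.2
```

View pics/p4.png

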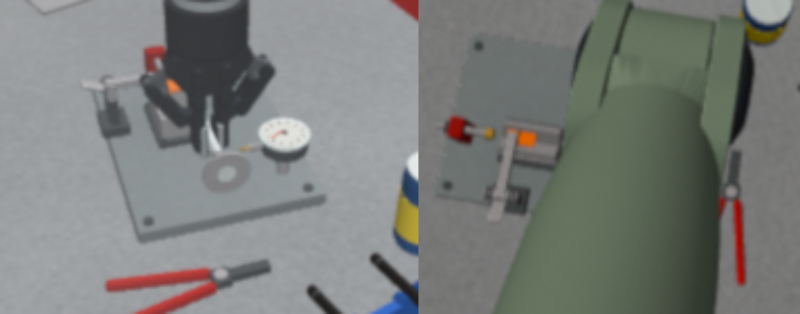

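Side crop: the head face at (227,172) is held level behind the gauge, beside the dial. The top view hides the stem. I'll check the grip from the head face.

```bash
python3 -c "
from v import *
s=sense();Rc=R.from_quat(s['tcp_rot'],scalar_first=True); g=s['tcp_pos']+Rc.apply([0,0,.1547])
c=dict(np.load('s4.npz'));Wc=cloud(c);q=Rc.inv().apply((Wc-g).reshape(-1,3)).reshape(Wc.shape)
M=(abs(q[...,0]+.06)<.012)&(abs(q[...,1])<.04)&(abs(q[...,2])<.04)
P=q[M];print(len(P))
A=np.c_[P[:,1:],np.ones(len(P))];w=np.ones(len(P),bool)
for _ in range(6):
    k=np.linalg.lstsq(A[w],P[w,0],rcond=None)[0]; r=P[:,0]-A@k; w=abs(r)<.003
F=P[w];print('face x=%.4f slopes y,z'%k[2],k[:2].round(3),w.sum(),'y',F[:,1].min().round(4),F[:,1].max().round(4),'z',F[:,2].min().round(4),F[:,2].max().round(4), 'x rng',P[:,0].min(),P[:,0].max())
print(cv2.minEnclosingCircle(F[:,1:].astype(np.float32)*1000))
"
```

```text
355
face x=-0.0591 slopes y,z [ 0.001 -0.002] 353 y -0.0244 0.0216 z -0.0233 0.0257 x rng -0.06160545855280281 -0.05386969304474902
((-1.088187575340271, 1.2457832098007202), 24.551788330078125)
```

Grip is good: axis parallel to tool x within noise, tip about 121 mm ahead of the TCP, stem 156 mm below it. I go forward and down over the open vee.

{"api": "carry_out", "payload": {"deltas": [[0.01,0,0.01,0,0,0.002],[0.01,0,0.015,0,0,0],[0.008,0,0.015,0,0,0],[0,0,0.01,0,0,0],[0,0,0,0,0,0]]}}

```text
time: 6.85
tcp_pos: [0.4838, 0.0316, 0.2272]
tcp_rot: [0.001, 0.757, 0.653, 0.001]
wrist_force: [-0.7, -0.3, -3.1]
grip_width: 0.105
```

```bash
python3 -c "
from v import *
tgt(-.133,.22)"
```

```text
t 6.85 tcp [0.4838 0.0316 0.2272] d_tool [-0.0027 -0.0005  0.0072] rv [ 0.0028 -0.0008  0.0008] F [-0.7 -0.3 -3.1] gw 0.105
gauge x -0.1303 y -0.0004  Fx_g -0.4 Fy_g 0.6
```

{"api": "carry_out", "payload": {"deltas": [[-0.003,0,0.004,0.003,-0.001,0],[0,0,0.003,0,0,0],[0,0,0,0,0,0]]}}

```text
time: 7.15
tcp_pos: [0.4836, 0.0282, 0.2201]
tcp_rot: [0.0, 0.757, 0.653, -0.0]
wrist_force: [-0.1, 0.3, -2.8]
grip_width: 0.103
```

```bash
python3 -c "
from v import *
tgt(-.133,.217)"
```

```text
t 7.15 tcp [0.4836 0.0282 0.2201] d_tool [ 0.0007 -0.0007  0.0031] rv [-0.0001  0.0006  0.0006] F [-0.1  0.3 -2.8] gw 0.103
gauge x -0.1337 y -0.0007  Fx_g 0.3 Fy_g 0.2
```

{"api": "carry_out", "payload": {"deltas": [[0,0,0.001,0,0,0],[0,0,0.001,0,0,0],[0,0,0,0,0,0]]}}

```text
time: 7.45
tcp_pos: [0.4841, 0.0276, 0.2188]
tcp_rot: [0.001, 0.757, 0.653, 0.0]
wrist_force: [0.9, 1.0, -3.8]
grip_width: 0.109
```

```bash
python3 -c "
from v import *
tgt(-.133,.216)"
```

```text
t 7.45 tcp [0.4841 0.0276 0.2188] d_tool [ 0.0012 -0.0013  0.0028] rv [ 0.0018  0.0005 -0.0005] F [ 0.9  1.  -3.8] gw 0.109
gauge x -0.1342 y -0.0013  Fx_g 1.1 Fy_g -0.7
```

{"api": "carry_out", "payload": {"deltas": [[0.001,-0.001,0.0015,0.002,0,0],[0,0,0.0015,0,0,0],[0,0,0,0,0,0]]}}

```text
time: 7.75
tcp_pos: [0.4836, 0.0287, 0.2161]
tcp_rot: [0.001, 0.757, 0.653, 0.0]
wrist_force: [0.7, -1.3, -2.1]
grip_width: 0.105
```

```bash
python3 -c "
from v import *
tgt(-.133,.216)"
```

```text
t 7.75 tcp [0.4836 0.0287 0.2161] d_tool [ 0.0001 -0.0007  0.0001] rv [ 0.0011  0.0003 -0.0008] F [ 0.7 -1.3 -2.1] gw 0.105
gauge x -0.1332 y -0.0007  Fx_g -1.2 Fy_g -0.9
```

{"api": "carry_out", "payload": {"deltas": [[0,0,0.001,0.001,0,0],[0,0,0.001,0,0,0],[0,0,0,0,0,0]]}}

```text
time: 8.05
tcp_pos: [0.4842, 0.0287, 0.2143]
tcp_rot: [0.001, 0.758, 0.653, 0.001]
wrist_force: [0.3, 0.7, -1.2]
grip_width: 0.107
```

```bash
python3 -c "
from v import *
tgt(-.133,.215)"
```

```text
t 8.05 tcp [0.4842 0.0287 0.2143] d_tool [ 0.     -0.0012 -0.0007] rv [ 0.0015 -0.0002 -0.0009] F [ 0.3  0.7 -1.2] gw 0.107
gauge x -0.1330 y -0.0012  Fx_g 0.8 Fy_g -0.2
```

{"api": "carry_out", "payload": {"deltas": [[0,0,0.001,0,0,0],[0,0,0,0,0,0]]}}

```text
time: 8.25
tcp_pos: [0.4845, 0.0287, 0.2134]
tcp_rot: [0.001, 0.758, 0.653, 0.001]
wrist_force: [-0.2, 0.3, -1.2]
grip_width: 0.103
```

```bash
python3 -c "
from v import *
tgt(-.133,.215);print(sense()['ft_torque'])"
```

```text
t 8.25 tcp [0.4845 0.0287 0.2134] d_tool [ 0.     -0.0015 -0.0016] rv [ 0.0022 -0.0004 -0.001 ] F [-0.2  0.3 -1.2] gw 0.103
gauge x -0.1330 y -0.0015  Fx_g 0.2 Fy_g 0.3
[ 0.12168832 -0.12736024 -0.06785634]
```

{"api": "carry_out", "payload": {"deltas": [[0,0,-0.001,-0.001,0,0.001],[0,0,0,0,0,0]]}}

```text
time: 8.45
tcp_pos: [0.4843, 0.0287, 0.2144]
tcp_rot: [0.001, 0.758, 0.652, 0.001]
wrist_force: [1.2, 0.4, -2.3]
grip_width: 0.103
```

```bash
cat > f.py <<'E'
from v import *
def face():
    s=sense();Rc=R.from_quat(s['tcp_rot'],scalar_first=True); g=s['tcp_pos']+Rc.apply([0,0,.1547])
    c=read_camera('side');Wc=cloud(c);q=Rc.inv().apply((Wc-g).reshape(-1,3)).reshape(Wc.shape)
    P=q[(abs(q[...,0]+.06)<.012)&(abs(q[...,1])<.04)&(abs(q[...,2])<.03)]
    A=np.c_[P[:,1:],np.ones(len(P))];w=np.ones(len(P),bool)
    for _ in range(6):
        k=np.linalg.lstsq(A[w],P[w,0],rcond=None)[0]; w=abs(P[:,0]-A@k)<.003
    F=P[w];print('face x=%.4f'%k[2],'slopes',k[:2].round(3),w.sum(),cv2.minEnclosingCircle(F[:,1:].astype(np.float32)*1000))
    return c
E
python3 -c "
from f import *
tgt(-.1,.215);face()"
```

```text
t 8.45 tcp [0.4843 0.0287 0.2144] d_tool [ 0.033  -0.0014 -0.0006] rv [ 0.0028 -0.0003 -0.002 ] F [ 1.2  0.4 -2.3] gw 0.103
gauge x -0.1330 y -0.0013  Fx_g 0.6 Fy_g -1.2
face x=-0.0587 slopes [0.008 0.009] 287 ((-2.044172525405884, 1.8511559963226318), 25.08424186706543)
```

Face slope shows the tip was lifted about 1 mm by the vee, so the tip is seated. I advance along the vee.

{"api": "carry_out", "payload": {"deltas": [[0.005,0,0,0,0,0],[0.005,0,0,0,0,-0.001],[0.005,0,0,0,0,-0.001],[0.005,0,0,0,0,0]]}}

```text
time: 8.9
tcp_pos: [0.4875, 0.0495, 0.2144]
tcp_rot: [0.001, 0.758, 0.653, 0.001]
wrist_force: [-1.0, -1.4, -2.4]
grip_width: 0.101
```

```bash
python3 -c "
from f import *
tgt(-.1,.215)"
```

```text
t 8.9 tcp [0.4875 0.0495 0.2144] d_tool [ 0.012  -0.0015 -0.0006] rv [ 0.003   0.0006 -0.0009] F [-1.  -1.4 -2.4] gw 0.101
gauge x -0.1120 y -0.0015  Fx_g -1.5 Fy_g 0.8
```

{"api": "carry_out", "payload": {"deltas": [[0.003,0,0,0,0,0],[0.003,0,0,0,0,0],[0.002,0,0,0,0,0]]}}

```text
time: 9.2
tcp_pos: [0.4888, 0.0578, 0.2145]
tcp_rot: [0.003, 0.757, 0.653, -0.001]
wrist_force: [-1.5, -8.5, 0.5]
grip_width: 0.107
```

```bash
python3 -c "
from f import *
tgt(-.1,.215)"
```

```text
t 9.2 tcp [0.4888 0.0578 0.2145] d_tool [ 0.0036 -0.0015 -0.0005] rv [ 0.0034  0.0056 -0.0003] F [-1.5 -8.5  0.5] gw 0.107
gauge x -0.1036 y -0.0015  Fx_g -8.6 Fy_g 0.3
```

{"api": "carry_out", "payload": {"deltas": [[0.002,0,0,0,0.002,0],[0.002,0,0,0,0.002,0]]}}

```text
time: 9.4
tcp_pos: [0.4889, 0.0595, 0.2146]
tcp_rot: [0.006, 0.758, 0.652, -0.004]
wrist_force: [-3.0, -10.0, 1.4]
grip_width: 0.105
```

```bash
python3 -c "
from f import *
tgt(-.1,.215)"
```

```text
t 9.4 tcp [0.4889 0.0595 0.2146] d_tool [ 0.0019 -0.0013 -0.0005] rv [ 0.0033  0.0139 -0.0023] F [ -3.  -10.    1.4] gw 0.105
gauge x -0.1019 y -0.0013  Fx_g -10.4 Fy_g 1.5
```

{"api": "carry_out", "payload": {"deltas": [[0.003,0,0,0,0.012,0],[0.003,0,0,0,0.012,0]]}}

```text
time: 9.6
tcp_pos: [0.489, 0.0619, 0.2145]
tcp_rot: [0.003, 0.759, 0.651, -0.001]
wrist_force: [-1.8, -12.6, 0.7]
grip_width: 0.101
```

```bash
python3 -c "
from f import *
tgt(-.1,.215)"
```

```text
t 9.6 tcp [0.489  0.0619 0.2145] d_tool [-0.0005 -0.0011 -0.0005] rv [ 0.003   0.006  -0.0058] F [ -1.8 -12.6   0.7] gw 0.101
gauge x -0.0995 y -0.0011  Fx_g -12.7 Fy_g -0.0
```

{"api": "carry_out", "payload": {"deltas": [[0.003,0,0,0,0.01,-0.004],[0.003,0,0,0,0.01,0]]}}

```text
time: 9.8
tcp_pos: [0.4892, 0.0637, 0.2146]
tcp_rot: [0.002, 0.759, 0.651, -0.0]
wrist_force: [-3.6, -13.1, 2.1]
grip_width: 0.103
```

```bash
python3 -c "
from f import *
tgt(-.1,.215)
c=face();c2=read_camera('top')
a=cv2.resize(c['pixels'][130:250,220:380],(533,400));b=cv2.resize(c2['pixels'][180:260,215:315],(500,400))
for c in (c,c2):
    W=cloud(c);h=cv2.cvtColor(c['pixels'],cv2.COLOR_RGB2HSV).astype(int);M=(h[...,0]>5)&(h[...,0]<18)&(h[...,1]>170)&(W[...,2]>.055)&(abs(W[...,1]-.17)<.06)&(abs(W[...,0]-.5)<.06);print(M.sum(),W[M].mean(0),W[M][:,2].max())
cv2.imwrite('pics/p5.png',cv2.resize(np.hstack([a,b]),(800,310))[:,:,::-1])"
```

```text
t 9.8 tcp [0.4892 0.0637 0.2146] d_tool [-0.0023 -0.001  -0.0004] rv [ 0.0031  0.0035 -0.0061] F [ -3.6 -13.1   2.1] gw 0.103
gauge x -0.0977 y -0.0011  Fx_g -13.5 Fy_g 1.6
face x=-0.0590 slopes [-0.012  0.023] 285 ((-0.33778679370880127, 3.3145453929901123), 25.313007354736328)<string>:7: RuntimeWarning: Mean of empty slice.
  ret = um.true_divide(
Traceback (most recent call last):
ValueError: zero-size array to reduction operation maximum which has no identity
```

{"api": "carry_out", "payload": {"deltas": [[0.002,0,-0.0015,0,0.004,-0.004],[0.003,0,0,0,0.006,0]]}}

```text
time: 10.1
tcp_pos: [0.4894, 0.0653, 0.216]
tcp_rot: [0.003, 0.759, 0.651, -0.002]
wrist_force: [-1.4, -11.7, -0.5]
grip_width: 0.104
```

```bash
cat >> f.py <<'E'
def pic(n):
    c=face();c2=read_camera('top')
    a=cv2.resize(c['pixels'][130:250,220:380],(533,400));b=cv2.resize(c2['pixels'][180:260,215:315],(500,400))
    W=cloud(c2)
    h=cv2.cvtColor(c2['pixels'],cv2.COLOR_RGB2HSV).astype(int);M=(h[...,0]>5)&(h[...,0]<18)&(h[...,1]>150)&(W[...,2]>.05)&(abs(W[...,1]-.17)<.06)&(abs(W[...,0]-.5)<.06)
    P=W[M]; print("orange",len(P),P.mean(0) if len(P) else "", np.percentile(P[:,2],[5,95]) if len(P) else "")
    cv2.imwrite('pics/%s.png'%n,cv2.resize(np.hstack([a,b]),(800,310))[:,:,::-1])
E
python3 -c "
from f import *
tgt(-.1,.215);pic('p5')"
```

```text
t 10.1 tcp [0.4894 0.0653 0.216 ] d_tool [-0.004 -0.001  0.001] rv [ 0.003   0.0069 -0.0059] F [ -1.4 -11.7  -0.5] gw 0.104
gauge x -0.0961 y -0.0010  Fx_g -11.8 Fy_g -0.3
face x=-0.0590 slopes [-0.007  0.001] 287 ((-0.3936024606227875, 1.7920249700546265), 24.830890655517578)
orange 0
```

View pics/p5.png

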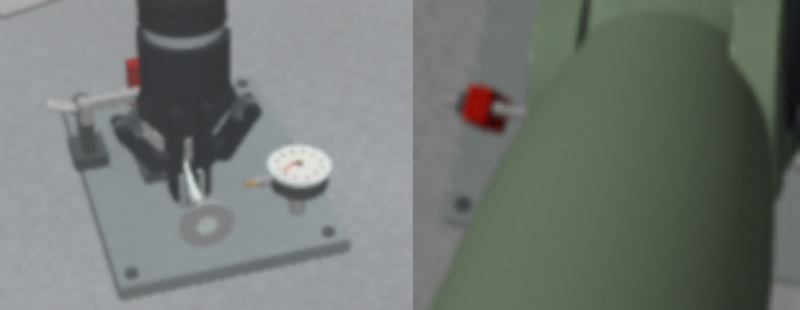

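The shoe is hidden now; the finger's bar is still visible at left of the side crop (60–135, 100). I'll use its depth to measure the lift.

```bash
cat >> f.py <<'E'
def bar(c):
    W=cloud(c); d=W[...,:2]-o; X=d@ex; Y=d@ey; Z=W[...,2]
    M=(abs(X-.028)<.012)&(Y>.015)&(Y<.11)&(Z>.07)&(Z<.12)
    P=np.c_[Y[M],Z[M]]; k=np.polyfit(P[:,0],P[:,1],1); print("bar",len(P),"slope %.4f z@71 %.4f"%(k[0],np.polyval(k,.071)),"Y",P[:,0].min(),P[:,0].max())
E
python3 -c "
from f import *
bar(dict(np.load('side1.npz')));bar(dict(np.load('s4.npz')));bar(read_camera('side'))"
```

```text
bar 182 slope 0.0212 z@71 0.0816 Y 0.015479505652323594 0.10172067302329965
bar 149 slope 0.0297 z@71 0.0814 Y 0.01642504108155332 0.10162330841087343
bar 179 slope -0.0135 z@71 0.0815 Y 0.016178563537088474 0.10220670049136385
```

{"api": "carry_out", "payload": {"deltas": [[0.003,0,0,0,0.012,-0.004],[0.003,0,0,0,0.01,0]]}}

```text
time: 10.45
tcp_pos: [0.49, 0.0689, 0.2158]
tcp_rot: [-0.001, 0.759, 0.651, 0.003]
wrist_force: [-1.5, -7.6, -1.7]
grip_width: 0.103
```

```bash
python3 -c "
from f import *
tgt(-.09,.216);c=face();bar(c)"
```

```text
t 10.45 tcp [0.49   0.0689 0.2158] d_tool [ 0.0024 -0.0011 -0.0002] rv [ 0.0031 -0.0059 -0.0048] F [-1.5 -7.6 -1.7] gw 0.103
gauge x -0.0924 y -0.0011  Fx_g -7.8 Fy_g 0.4
face x=-0.0588 slopes [ 0.003 -0.007] 282 ((-1.217822551727295, 1.5931602716445923), 24.893884658813477)
bar 177 slope -0.0284 z@71 0.0815 Y 0.016243158055853694 0.1022578717131546
```

The finger is raised about 0.054 rad and push is falling: the stem is under the shoe. I continue slowly.

{"api": "carry_out", "payload": {"deltas": [[0.003,0,0,0,-0.001,-0.003],[0.003,0,0,0,0,0],[0.003,0,0,0,0,0],[0.003,0,0,0,0,0]]}}

```text
time: 10.9
tcp_pos: [0.4909, 0.0754, 0.2159]
tcp_rot: [0.008, 0.76, 0.65, -0.006]
wrist_force: [-1.6, -11.1, 1.3]
grip_width: 0.101
```

```bash
python3 -c "
from f import *
tgt(-.07,.216);c=face();bar(c)"
```

```text
t 10.9 tcp [0.4909 0.0754 0.2159] d_tool [ 0.0159 -0.0012 -0.0004] rv [ 0.0033  0.0196 -0.0076] F [ -1.6 -11.1   1.3] gw 0.101
gauge x -0.0859 y -0.0010  Fx_g -11.2 Fy_g -0.0
face x=-0.0589 slopes [-0.002  0.024] 285 ((-0.5295137763023376, 2.2502317428588867), 24.843584060668945)
bar 171 slope -0.0231 z@71 0.0815 Y 0.018533720731973097 0.10224349295320058
```

{"api": "carry_out", "payload": {"deltas": [[0.003,0,-0.0005,0,0.018,-0.004],[0.002,0,0,0,0.012,0]]}}

```text
time: 11.15
tcp_pos: [0.4914, 0.0782, 0.2163]
tcp_rot: [0.001, 0.759, 0.651, 0.001]
wrist_force: [-0.9, -7.6, -1.3]
grip_width: 0.102
```

```bash
cat >> f.py <<'E'
def st():
    s=sense();Rc=R.from_quat(s['tcp_rot'],scalar_first=True); g=s['tcp_pos']+Rc.apply([0,0,.156])
    d=(g[:2]-o); f=s["wrist_force"]; print("t %.2f grasp gx %.4f gy %.4f z %.4f tip~%.4f"%(s["time"],d@ex,d@ey,g[2],d@ex+.121),"F g",(f[:2]@ex).round(1),(f[:2]@ey).round(1),f[2].round(1)); tgt(-.06,.216)
E
python3 -c "
from f import *
st()"
```

```text
t 11.15 grasp gx -0.0829 gy -0.0017 z 0.0603 tip~0.0381 F g -7.7 -0.2 -1.3
t 11.15 tcp [0.4914 0.0782 0.2163] d_tool [ 0.023  -0.0012  0.0003] rv [ 0.0037 -0.0005 -0.0056] F [-0.9 -7.6 -1.3] gw 0.102
gauge x -0.0830 y -0.0011  Fx_g -7.7 Fy_g -0.2
```

{"api": "carry_out", "payload": {"deltas": [[0.003,0,0,0,0.006,-0.004],[0.003,0,0,0,0.007,0]]}}

```text
time: 11.35
tcp_pos: [0.492, 0.0815, 0.2161]
tcp_rot: [0.001, 0.759, 0.651, 0.002]
wrist_force: [-1.5, -7.6, 0.1]
grip_width: 0.1
```

```bash
python3 -c "
from f import *
st()"
```

```text
t 11.35 grasp gx -0.0793 gy -0.0018 z 0.0601 tip~0.0417 F g -7.8 0.3 0.1
t 11.35 tcp [0.492  0.0815 0.2161] d_tool [ 0.0196 -0.0012  0.0002] rv [ 0.0039 -0.0023 -0.0045] F [-1.5 -7.6  0.1] gw 0.1
gauge x -0.0797 y -0.0012  Fx_g -7.8 Fy_g 0.3
```

{"api": "carry_out", "payload": {"deltas": [[0.003,0,0,0,0.005,-0.004],[0.003,0,0,0,0.006,0]]}}

```text
time: 11.55
tcp_pos: [0.4925, 0.0848, 0.216]
tcp_rot: [0.001, 0.758, 0.652, 0.002]
wrist_force: [-1.6, -9.3, 1.2]
grip_width: 0.103
```

```bash
python3 -c "
from f import *
st()"
```

```text
t 11.55 grasp gx -0.0762 gy -0.0018 z 0.0600 tip~0.0448 F g -9.4 0.2 1.2
t 11.55 tcp [0.4925 0.0848 0.216 ] d_tool [ 0.0164 -0.0012  0.    ] rv [ 0.0042 -0.0013 -0.0035] F [-1.6 -9.3  1.2] gw 0.103
gauge x -0.0764 y -0.0012  Fx_g -9.4 Fy_g 0.2
```

{"api": "carry_out", "payload": {"deltas": [[0.003,0,-0.0007,0,0.006,-0.003],[0.003,0,0,0,0.006,0],[0.003,0,0,0,0.006,0]]}}

```text
time: 11.85
tcp_pos: [0.4932, 0.0902, 0.2162]
tcp_rot: [0.0, 0.759, 0.651, 0.003]
wrist_force: [-0.5, -8.6, -1.0]
grip_width: 0.104
```

```bash
python3 -c "
from f import *
st()"
```

```text
t 11.85 grasp gx -0.0703 gy -0.0018 z 0.0602 tip~0.0507 F g -8.5 -0.7 -1.0
t 11.85 tcp [0.4932 0.0902 0.2162] d_tool [ 0.0109 -0.0012  0.0002] rv [ 0.0043 -0.0038 -0.0045] F [-0.5 -8.6 -1. ] gw 0.104
gauge x -0.0709 y -0.0011  Fx_g -8.5 Fy_g -0.7
```

Still sliding at about 8.5 N, with no stop yet. I take smaller steps.

{"api": "carry_out", "payload": {"deltas": [[0.0025,0,-0.0003,0,0.004,-0.003],[0.0025,0,0,0,0.005,0]]}}

```text
time: 12.05
tcp_pos: [0.4936, 0.0927, 0.2162]
tcp_rot: [0.001, 0.758, 0.652, 0.002]
wrist_force: [-0.2, -8.0, 0.1]
grip_width: 0.103
```

```bash
python3 -c "
from f import *
st()"
```

```text
t 12.05 grasp gx -0.0681 gy -0.0018 z 0.0602 tip~0.0529 F g -8.0 -0.9 0.1
t 12.05 tcp [0.4936 0.0927 0.2162] d_tool [ 0.0084 -0.0011  0.0002] rv [ 0.0044 -0.0016 -0.0039] F [-0.2 -8.   0.1] gw 0.103
gauge x -0.0684 y -0.0011  Fx_g -8.0 Fy_g -0.9
```

{"api": "carry_out", "payload": {"deltas": [[0.0025,0,-0.0003,0,0.005,-0.002],[0.0025,0,0,0,0.005,0]]}}

```text
time: 12.25
tcp_pos: [0.4939, 0.0952, 0.2162]
tcp_rot: [0.002, 0.759, 0.652, 0.002]
wrist_force: [-1.0, -6.8, -0.1]
grip_width: 0.103
```

```bash
python3 -c "
from f import *
st()"
```

```text
t 12.25 grasp gx -0.0658 gy -0.0018 z 0.0602 tip~0.0552 F g -6.9 -0.1 -0.1
t 12.25 tcp [0.4939 0.0952 0.2162] d_tool [ 0.0059 -0.0011  0.0002] rv [ 0.0045 -0.0004 -0.0044] F [-1.  -6.8 -0.1] gw 0.103
gauge x -0.0659 y -0.0011  Fx_g -6.9 Fy_g -0.1
```

{"api": "carry_out", "payload": {"deltas": [[0.0025,0,-0.0003,0,0.005,-0.002],[0.0025,0,0,0,0.005,0]]}}

```text
time: 12.45
tcp_pos: [0.4941, 0.0965, 0.2162]
tcp_rot: [0.004, 0.759, 0.651, -0.001]
wrist_force: [-2.0, -11.9, 2.4]
grip_width: 0.097
```

```bash
python3 -c "
from f import *
st()"
```

```text
t 12.45 grasp gx -0.0655 gy -0.0018 z 0.0602 tip~0.0555 F g -12.1 0.2 2.4
t 12.45 tcp [0.4941 0.0965 0.2162] d_tool [ 0.0046 -0.0011  0.0001] rv [ 0.0049  0.0059 -0.0058] F [ -2.  -11.9   2.4] gw 0.097
gauge x -0.0646 y -0.0010  Fx_g -12.1 Fy_g 0.2
```

The tip stalled at about 55.5 mm and push jumped to 12 N: that is the button. I press a bit more, aiming at a total of about 17–18 N (roughly 10 N on the button).

{"api": "carry_out", "payload": {"deltas": [[0.003,0,-0.0003,0,0.012,0]]}}

```text
time: 12.55
tcp_pos: [0.494, 0.0967, 0.2162]
tcp_rot: [0.004, 0.76, 0.65, -0.001]
wrist_force: [-1.1, -18.5, 0.2]
grip_width: 0.099
```

```bash
python3 -c "
from f import *
st()"
```

```text
t 12.55 grasp gx -0.0653 gy -0.0018 z 0.0602 tip~0.0557 F g -18.5 -1.6 0.2
t 12.55 tcp [0.494  0.0967 0.2162] d_tool [ 0.0043 -0.001   0.0002] rv [ 0.0053  0.0063 -0.0081] F [ -1.1 -18.5   0.2] gw 0.099
gauge x -0.0643 y -0.0010  Fx_g -18.5 Fy_g -1.6
```

Total 18.5 N against about 8 N of sliding friction, so about 10 N on the button. I relax and let go.

{"api": "carry_out", "payload": {"deltas": [[0,0,0,0,0,0],[0,0,0,0,0,0],[0,0,0,0,0,0],[0,0,0,0,0,0],[0,0,0,0,0,0]], "gripper": 0.0}}

```text
time: 13.05
tcp_pos: [0.494, 0.0971, 0.2166]
tcp_rot: [0.004, 0.76, 0.65, -0.0]
wrist_force: [-0.3, 0.7, 0.6]
grip_width: 0.498
```

```bash
python3 -c "
from f import *
st();c=face();bar(c)"
```

```text
t 13.05 grasp gx -0.0647 gy -0.0018 z 0.0606 tip~0.0563 F g 0.6 0.4 0.6
t 13.05 tcp [0.494  0.0971 0.2166] d_tool [ 0.0039 -0.001   0.0005] rv [ 0.0052  0.0047 -0.008 ] F [-0.3  0.7  0.6] gw 0.498
gauge x -0.0639 y -0.0009  Fx_g 0.6 Fy_g 0.4
face x=-0.0599 slopes [0.    0.005] 272 ((-1.215517520904541, 1.62860107421875), 24.801841735839844)
bar 103 slope 0.0377 z@71 0.0809 Y 0.02066106371647766 0.10236930079263439
```

{"api": "carry_out", "payload": {"deltas": [[0,0,-0.01,0,0,0],[0,0,-0.02,0,0,0],[0,0,-0.03,0,0,0],[0,0,-0.03,0,0,0],[-0.03,0,-0.03,0,0,0],[-0.04,0,-0.03,0,0,0],[-0.04,0,-0.01,0,0,0],[-0.04,0,0,0,0,0],[-0.04,0,0,0,0,0],[-0.04,0,0,0,0,0],[-0.04,0,0,0,0,0],[0,0,0,0,0,0]]}}

```text
time: 14.3
tcp_pos: [0.4511, -0.1766, 0.3945]
tcp_rot: [0.009, 0.757, 0.653, 0.002]
wrist_force: [-0.2, 0.7, -0.7]
grip_width: 0.499
```

```bash
python3 -c "
from f import *
c=read_camera('side');c2=read_camera('top');bar(c);bar(c2);bar(dict(np.load('top1.npz')))
for cc in(c,c2):
    W=cloud(cc);d=W[...,:2]-o;X=d@ex;Y=d@ey;Z=W[...,2]
    h=cv2.cvtColor(cc['pixels'],cv2.COLOR_RGB2HSV).astype(int)
    M=(X>-.09)&(X<-.03)&(abs(Y)<.012)&(Z>.045)&(Z<.08); 
    print(M.sum(),'stem y vs x',np.polyfit(X[M],Y[M],1).round(4),'top z',np.percentile(Z[M],90).round(4))
    F=(X>-.15)&(X<-.1)&(abs(Y)<.03)&(Z>.03)&(Z<.09); print('head x',np.percentile(X[F],[2,10,50]).round(4),'y',Y[F].min().round(4),Y[F].max().round(4),'z',Z[F].max().round(4))
a=cv2.resize(c['pixels'][130:250,220:380],(533,400));b=cv2.resize(c2['pixels'][160:270,215:345],(473,400))
cv2.imwrite('pics/p6.png',cv2.resize(np.hstack([a,b]),(800,318))[:,:,::-1])"
```

```text
bar 186 slope -0.0229 z@71 0.0815 Y 0.015399321321741133 0.10224092681991441
bar 205 slope -0.0458 z@71 0.0816 Y 0.015493828338458786 0.10348264598178009
bar 202 slope 0.0007 z@71 0.0811 Y 0.015502630265049878 0.10261365993507768
72 stem y vs x [-0.0055 -0.0003] top z 0.0659
head x [-0.1267 -0.126  -0.1244] y -0.0238 0.0226 z 0.0845
91 stem y vs x [0.0042 0.0006] top z 0.0658
head x [-0.1242 -0.1241 -0.1187] y -0.0203 0.0226 z 0.0837
```

View pics/p6.png

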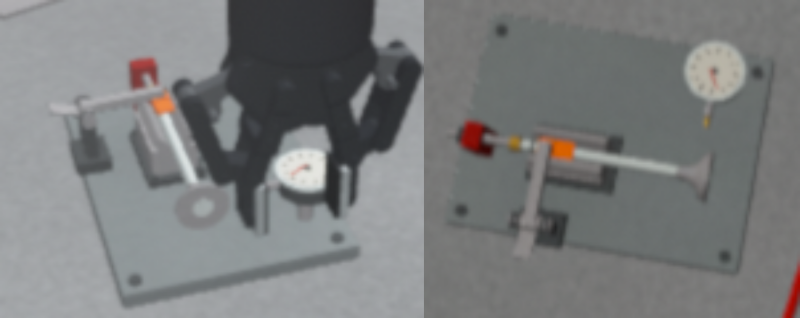

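The top crop shows the stem under the orange shoe (562,150) on the vee's axis, with the tip at the brass button (515,143). The side crop shows the hand clear of everything. I'm handing in.

```bash
python3 -c "
from h import *
print(close_job())"
```

```text
the job is handed in; nothing more can be done
None
```

The bright valve is loaded in the runout gauge, tip against the brass button, with the finger holding its stem down in the vee. The job is handed in at about 14.4 s.

- **Loading:** I gripped the valve in the rest near its origin, lifted it straight up and set the tip in the vee. I then slid it under the shoe. The push peaked at about 13.5 N and the finger rose to about 0.05 rad.
- **Pressing home:** The tip stalled at about 55.5 mm and I pressed to 18.5 N in total. Sliding alone took about 8 N, so the button saw about 10 N. That is an estimate, because the button force cannot be read on its own. I then released and backed away.
- **Last checks:**
  - The stem lies on the vee's axis within 1 mm, its top at 65.8 mm against 65.5 mm for a seated stem.
  - The head face is at about x = -125 mm, which fits a tip at 55 mm.
  - The finger is raised about 0.045 rad, a little under the nominal 0.06 but within the noise of the camera measurement.
  - One finger reading, taken while the hand partly hid the bar, gave an implausible slope. Both cameras disagreed with it once the view was clear.
- **Not rechecked:** I did not measure the black valves, pliers and oil tin again at the end. The last views that included each of them showed them in place, and no contact was felt.

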